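# Push the row of sample tubs home on the archive rail

## Task

The four square sample tubs stand as a touching row in the metal rail. With the fingertips, push the row along the rail from its rear as one train until the front tub is up against the upright end stop and all four stand tight together. Don't pick up or tip any tub, don't let the row come apart, leave the bottle, jar and brush alone, and finish with the hand clear.

Things in the scene. Friction and masses are not known exactly. Their poses are not given: they have to be found in the camera images.
- rail: Straight aluminium channel fixed to the bench, 360 mm long, along its own y axis. Origin: centre of its underside, on the bench. Its floor is 8 mm above the bench; two side lips, 46.5 mm apart, rise 16 mm above the bench. It may lie turned up to 0.45 rad. Which end has the upright end stop varies; the other end has only a flat light metal loading lip. Sliding the whole row takes a few newtons.
- end_stop: Upright dark steel block fixed across one end of the rail, 62 mm wide, 16 mm thick along the rail, 46 mm high above the bench. Origin: centre of its underside, 188 mm from the rail's origin along the rail's +y or -y; its face towards the tubs is 8 mm from its origin (180 mm from the rail's).
- tub1: End tub (towards the rail's -y) of the row of four square white plastic sample tubs in the rail: body 44 x 44 mm, 41 mm high, with a grey round screw lid 38 mm across on top (51 mm in all), 80 to 170 g. Origin: centre of its underside; z up. At the start 60 to 125 mm are free between the row and the end stop.
- tub2: Second tub, next to tub1, of the row of four square white plastic sample tubs in the rail: body 44 x 44 mm, 41 mm high, with a grey round screw lid 38 mm across on top (51 mm in all), 80 to 170 g. Origin: centre of its underside; z up.
- tub3: Third tub, next to tub4, of the row of four square white plastic sample tubs in the rail: body 44 x 44 mm, 41 mm high, with a grey round screw lid 38 mm across on top (51 mm in all), 80 to 170 g. Origin: centre of its underside; z up.
- tub4: End tub (towards the rail's +y) of the row of four square white plastic sample tubs in the rail: body 44 x 44 mm, 41 mm high, with a grey round screw lid 38 mm across on top (51 mm in all), 80 to 170 g. Origin: centre of its underside; z up.
- amber_bottle: Bystander: amber glass bottle standing on the bench, 64 mm across, 150 mm high, on the far side of the rail. Origin: centre of its underside.
- round_jar: Bystander: round clear jar with a yellow lid, 56 mm across, 60 mm high, standing on the far side of the rail. Origin: centre of its underside.
- bench_brush: Bystander: hand brush lying on the bench on the robot's side of the rail, 170 mm long along its own x, roughly parallel to the rail. Origin: below its middle, on the bench.

How it is judged (in metres and radians):
At the end, for the whole second after the job is handed in: All four tubs stand upright and at rest on the rail floor, the front one within 3 mm of the end stop and the row closed up behind it (the rear tub within 6 mm of its place when all touch) (((y of end_stop in the frame of rail above 0 m and y of tub1 in the frame of rail above 0.02 m and y of tub2 in the frame of rail above 0.065 m and y of tub3 in the frame of rail above 0.11 m and y of tub4 in the frame of rail above 0.155 m) or (y of end_stop in the frame of rail below 0 m and y of tub4 in the frame of rail below -0.02 m and y of tub3 in the frame of rail below -0.065 m and y of tub2 in the frame of rail below -0.11 m and y of tub1 in the frame of rail below -0.155 m)) and z of tub1 in the frame of rail between 0.005 and 0.011 m and angle between each of tub1, tub2, tub3, tub4's own z axis and vertical below 0.06 rad and linear speed of each of tub1, tub2, tub3, tub4 below 0.01 m/s and z of tub2 in the frame of rail between 0.005 and 0.011 m and z of tub3 in the frame of rail between 0.005 and 0.011 m and z of tub4 in the frame of rail between 0.005 and 0.011 m).
It fails at once if a tub is lifted off the rail floor or tipped (z of any of tub1, tub2, tub3, tub4 in the frame of rail above 0.016 m or angle between any of tub1, tub2, tub3, tub4's own z axis and vertical above 0.35 rad).
It fails at once if a tub leaves the rail (z of any of tub1, tub2, tub3, tub4 in the frame of rail below 0.002 m).
It fails at once if the row comes apart: two neighbouring tubs more than 12 mm apart (distance between tub1 and tub2 above 0.056 m or distance between tub2 and tub3 above 0.056 m or distance between tub3 and tub4 above 0.056 m).
It fails at once if the bottle, the jar or the brush is moved more than 20 mm or tipped over (distance of any of amber_bottle, round_jar, bench_brush from where it was at the start of the episode above 0.02 m or angle between any of amber_bottle, round_jar's own z axis and vertical above 0.4 rad).
It also fails if it takes over 48 s, if anything falls off the work surface, if the arm or the gripper's body presses on something with over 40 N, if the wrist force passes 120 N, or if a joint passes its speed limit or range.

## Robot

A 7-joint arm with a two-finger parallel gripper is mounted at the origin on the work surface. World frame = base frame: x ahead of the robot, y to its left, z up, the work surface at z = 0. Lengths are in m, angles in degrees, forces in N, time in s.
With the tool pointing down it reaches from about 0.425 to 0.875 m from the base axis. Payload 8.4 kg.
Tool frame: the origin (TCP) lies on the centre line of the jaws, within the pads' length; the fingertips stand 25 mm ahead of it and the grasp point (between the pads) lies 6 mm ahead of it (ctrl.tip_extent is the distance from the TCP to the fingertips, in m); z points along the fingers, y is the line along which they close (so a half turn about z gives the same grasp; the last joint's range is limited). The gripper opens to 87 mm and grips with 3 to 60 N. Pads are 19 mm wide; open, the fingers measure 117 mm over their backs; the gripper's body (75 mm by 190 mm) begins 51 mm behind the grasp point.
Start: joints at [-71.574, 19.091, 2.286, 83.961, -0.768, 76.965, -3.352], TCP at [0.266, 0.593, 0.248] pointing down, gripper open.
Joint ranges: [-147.57, 147.57], [-21.85, 119.76], [-74.77, 79.35], [14.55, 137.4], [-85.83, 265.84], [4.83, 119.75], [-152.11, 152.11]. Speed limits (degrees/s): [127.2, 127.2, 159.86, 159.86, 180, 180, 180].

## Interface

Orientations are given as [roll, pitch, yaw] about the fixed x, y, z axes, in that order (R = Rz(yaw) Ry(pitch) Rx(roll)).
In Python, from rig import ctrl gives the robot as it stands.
- The arm moves only by the tool move_arm, never from a script. Its argument "motion" is a list of rows, each an object of numbers: "tx", "ty", "tz": the shift along the tool's x, y, z in units of 50 mm (1.0 is 50 mm); "wx", "wy", "wz": the turn, a rotation vector about the tool's x, y, z in degrees; "claw": the finger opening in mm, from 0 to 87. In form: [{"tx": .., "ty": .., "tz": .., "wx": .., "wy": .., "wz": .., "claw": ..}, ...]. A call has 1 to 20 rows; each row is the pose to reach, as a shift and turn from the pose commanded when the call began, along the tool's axes at that moment; what a row does not reach only later rows make up. A row lasts 1/8 s, in which the tool goes at most 62.5 mm and 10.7 degrees, less where a joint would pass 70% of its speed; a pose out of reach is approached as far as the arm can. A call with a gripper value outside its range is refused whole. The fingers move at their own pace and stop on an object; "grip_force" is the grip in N (left out, the last holds). Time passes only in rows, so rows that repeat a pose let the fingers close. It gives the time, the measured TCP pose, the force, the opening and the grip force at its end, in the units of the state.
- ctrl.state(): the state, without advancing time (a new reading comes with each control period).
- ctrl.grab_frame(name): name is "side" or "top" or "wrist"; returns (picture, depth): 384x512x3 uint8, red, green, blue; 384x512 float32, m along the optical axis (not along the pixel's ray), 0 where there is no reading.
- ctrl.camera_info(name): a dict with "fx", "fy", "cx", "cy" (pixels), "R" (3x3) and "t" (3): a world point X has camera coordinates R X + t. Camera axes: x right, y down, z forward; pixel columns grow to the right and rows downward; lengths in m; the calibration is good to about 2 mm. A picture is of the moment at which its call begins: read the wrist's pose just before it. camera_info takes no time and is no camera call; for the wrist camera it gives the pose at the moment of the call.
- ctrl.sign_off(): hands the job in; it is judged then, once.
The state is a dict: "t": time; "q": joint angles; "joint_velocities": joint speeds; "effort": joint torques, N m; "ee_pos": TCP position; "eef_rot": TCP orientation; "force": force on the tool from outside, world axes, zero at the start; "torque": the same for the moment, N m; "gripper_width": finger opening in m; "finger_force": force on a finger pad.
Only numpy, scipy, OpenCV 4.12 (cv2) and the standard library are available. Lean on these libraries where they do the work, as an engineer would, in place of code of your own. Each camera call takes 0.05 s, during which the arm holds its last target. There are 200 camera calls.

## Working session

There is one attempt and no reset: what is moved stays moved. The work goes in short steps, Python scripts to look and compute and a tool call to move; the robot and the scene stay as the last step left them, time stands still between calls to the robot, and variables do not carry over. Pictures are saved under pics/ and viewed, at most 10 in all, crops included, and the job is handed in when it is done.

Besides the shell and the picture viewer there is one more tool, called after "Emit:" as name(argument=value, ...) on one line, values as JSON. move_arm: Moves the arm, as the interface text tells. Its arguments: {"type":"object","properties":{"motion":{"type":"array","items":{"type":"object","properties":{"tx":{"type":"number"},"ty":{"type":"number"},"tz":{"type":"number"},"wx":{"type":"number"},"wy":{"type":"number"},"wz":{"type":"number"},"claw":{"type":"number"}}}},"grip_force":{"type":"number"}},"required":["motion"]}

```bash
mkdir -p pics
python3 - <<'E'
from rig import ctrl
import cv2,numpy as np
s=ctrl.state();print(s['ee_pos'],s['eef_rot'],s['t'],ctrl.tip_extent)
for n in('top','side'):
    p,d=ctrl.grab_frame(n);cv2.imwrite(f'pics/{n}0.png',p[:,:,::-1]);np.savez(f'{n}0.npz',p=p,d=d,**ctrl.camera_info(n))
    print(ctrl.camera_info(n))
E
```

```text
[0.26541046 0.59287125 0.24664344] [-1.79906794e+02  7.92586845e-03  1.55885145e+02] 0.0 0.025
{'fx': 347.879388844865, 'fy': 347.879388844865, 'cx': 252.64096030180656, 'cy': 188.97222790080565, 'R': array([[ 0.01354178, -0.99929081, -0.03513527],
       [-0.98644037, -0.00760334, -0.16394382],
       [ 0.16356041,  0.03687894, -0.98584377]]), 't': array([0.00218524, 0.60140728, 0.60460652])}
{'fx': 403.7419073381919, 'fy': 403.7419073381919, 'cx': 249.43353581772277, 'cy': 184.5591939334765, 'R': array([[ 0.95752504, -0.28832771,  0.0035957 ],
       [-0.17834773, -0.60199226, -0.77832988],
       [ 0.22657866,  0.74462906, -0.62784526]]), 't': array([-0.59442419,  0.13973725,  0.54682458])}
```

View pics/top0.png

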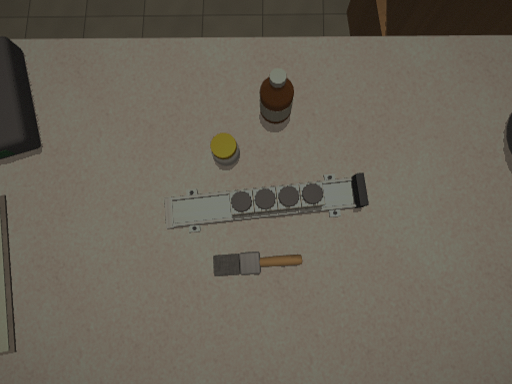

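View pics/side0.png

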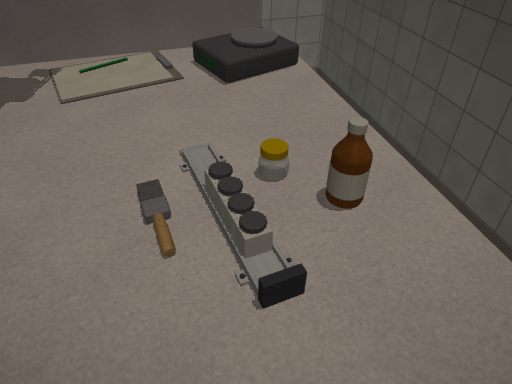

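The top view shows dark lids at about (242,202), (265,199), (289,196) and (313,193), the end stop at (360,190) and the loading lip at (168,212). The side view agrees: the stop is at the near (-y) end, the jar and bottle are on the far side and the brush is on the near side. I'll push towards -y from the left end.

```bash
cat > h.py <<'E'
import cv2,numpy as np
from scipy.spatial.transform import Rotation as Ro
def ray(c,u,v,z):
    R,t=np.array(c['R']),np.array(c['t']);o=-R.T@t
    d=R.T@np.array([(u-c['cx'])/c['fx'],(v-c['cy'])/c['fy'],1]);return o+d*(z-o[2])/d[2]
def blobs(p,roi,lo,hi,amin):
    x0,y0,x1,y1=roi;g=p[y0:y1,x0:x1].max(2);m=((g>=lo)&(g<hi)).astype('u1')
    n,l,s,c=cv2.connectedComponentsWithStats(m)
    return sorted([(c[i][0]+x0,c[i][1]+y0,s[i][4],s[i][2],s[i][3]) for i in range(1,n) if s[i][4]>amin])
E
python3 - <<'E'
from h import *
f=np.load('top0.npz');p=f['p']
P=[]
for b in blobs(p,(225,172,380,225),0,90,80):
    print(np.round(b,1),ray(f,b[0],b[1],.059 if b[0]<335 else .046).round(4))
for n,u,v,z in [('liplo',168,212,.008),('jar',224,146,.06),('bottle',278,95,.1),('brushR',301,260,.02),('brushL',214,265,.02)]:print(n,ray(f,u,v,z).round(3))
from rig import ctrl
s=ctrl.state();print(Ro.from_euler('xyz',s['eef_rot'],degrees=True).as_matrix().round(3))
E
```

```text
[ 277.4  201.6 1959.   104.    40. ] [ 0.5766 -0.0377  0.059 ]
[358.4 191.9 526.   29.   39. ] [ 0.5978 -0.1891  0.046 ]
liplo [0.56  0.179 0.008]
jar [0.682 0.064 0.06 ]
bottle [ 0.766 -0.037  0.1  ]
brushR [ 0.471 -0.084  0.02 ]
brushL [0.459 0.081 0.02 ]
[[-0.913  0.409 -0.   ]
 [ 0.409  0.913 -0.001]
 [-0.    -0.001 -1.   ]]
```

Run:
```python
from h import *
f=np.load('top0.npz');p=f['p']
g=cv2.resize(p[175:225,225:335].mean(2).astype('u1'),None,fx=4,fy=4,interpolation=cv2.INTER_CUBIC)
c=cv2.HoughCircles(g,cv2.HOUGH_GRADIENT,1,70,param1=100,param2=15,minRadius=36,maxRadius=52)
c=c[0][np.argsort(c[0][:,0])];print(c)
L=np.array([ray(f,225+(a[0]-1.5)/4,175+(a[1]-1.5)/4,.059) for a in c]);print(L.round(4))
d=L[-1]-L[0];print('spacing',np.linalg.norm(d)/3,'yaw',np.degrees(np.arctan2(d[1],d[0])))
u=d/np.linalg.norm(d);m=L.mean(0);print('u',u,'rear face',m-88*u/1000)
# stop top contour
m2=(p.max(2)<60).astype('u1');m2[:,:345]=0;m2[:,375:]=0;m2[:165]=0;m2[215:]=0
r=cv2.minAreaRect(cv2.findNonZero(m2));print(r,[ray(f,*q,.046).round(4) for q in cv2.boxPoints(r)])
```

```text
[[ 64.5 110.5  44.8]
 [169.5  95.5  50.3]
 [253.5  85.5  41.4]
 [349.5  72.5  43.5]]
[[ 0.5748  0.0298  0.059 ]
 [ 0.5822 -0.0185  0.059 ]
 [ 0.5872 -0.0571  0.059 ]
 [ 0.5936 -0.1011  0.059 ]]
spacing 0.04409313146323012 yaw -81.83393654557084
u [ 0.14204266 -0.98986054  0.        ] rear face [0.57195711 0.05041165 0.059     ]
((359.03997802734375, 190.27999877929688), (33.37544250488281, 13.293608665466309), 81.8698959350586) [array([ 0.6307, -0.1748,  0.046 ]), array([ 0.6344, -0.1995,  0.046 ]), array([ 0.5719, -0.2057,  0.046 ]), array([ 0.5681, -0.1815,  0.046 ])]
```

Emit:
move_arm(motion=[{"tx": -0.5,"ty": -0.35,"tz": 0.1,"wz": 4,"claw": 0},{"tx": -1.2,"ty": -0.85,"tz": 0.25,"wz": 9,"claw": 0},{"tx": -2.0,"ty": -1.4,"tz": 0.4,"wz": 14,"claw": 0},{"tx": -2.8,"ty": -2.0,"tz": 0.6,"wz": 19,"claw": 0},{"tx": -3.6,"ty": -2.55,"tz": 0.75,"wz": 24,"claw": 0},{"tx": -4.4,"ty": -3.1,"tz": 0.9,"wz": 29,"claw": 0},{"tx": -5.2,"ty": -3.7,"tz": 1.0,"wz": 34,"claw": 0},{"tx": -6.0,"ty": -4.25,"tz": 1.2,"wz": 39,"claw": 0},{"tx": -6.8,"ty": -4.8,"tz": 1.35,"wz": 44,"claw": 0},{"tx": -7.6,"ty": -5.4,"tz": 1.5,"wz": 49,"claw": 0},{"tx": -8.4,"ty": -5.9,"tz": 1.7,"wz": 53,"claw": 0},{"tx": -9.1,"ty": -6.4,"tz": 1.8,"wz": 56,"claw": 0},{"tx": -9.5,"ty": -6.7,"tz": 1.9,"wz": 57.7,"claw": 0},{"tx": -9.66,"ty": -6.81,"tz": 1.93,"wz": 57.7,"claw": 0},{"tx": -9.66,"ty": -6.81,"tz": 1.93,"wz": 57.7,"claw": 0},{"tx": -9.66,"ty": -6.81,"tz": 1.93,"wz": 57.7,"claw": 0}])

```text
invalid input
```

Run:
```python
from h import *
from rig import ctrl
s=ctrl.state();print(s['t'],s['ee_pos'],s['eef_rot'],s['force'],s['gripper_width'],s['q'])
p,d=ctrl.grab_frame('wrist');np.savez('w0.npz',p=p,d=d,**ctrl.camera_info('wrist'))
q,_=ctrl.grab_frame('side');cv2.imwrite('pics/ws.png',cv2.resize(np.hstack([p,q])[:,:,::-1],(800,300)))
M=Ro.from_euler('xyz',s['eef_rot'],degrees=True).as_matrix();print(M.round(3))
```

```text
0.1 [0.2654231  0.59293347 0.24675716] [-1.79917739e+02  8.92782651e-03  1.55887642e+02] [0.0740909  0.00540986 0.16564362] 0.08722724764584944 [-71.57342468  19.12862245   2.28628081  84.003787    -0.76486905
  76.96549559  -3.35202667]
[[-0.913  0.409 -0.   ]
 [ 0.409  0.913 -0.001]
 [-0.    -0.001 -1.   ]]
```

View pics/ws.png

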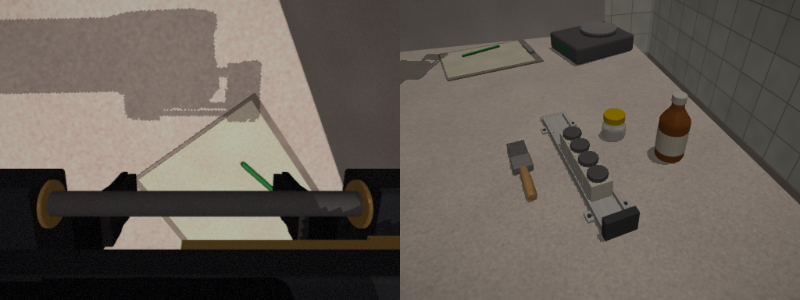

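The picture shows no change: the wrist still sees the clipboard, and the move was refused as "invalid input". I'll test the call with complete rows.

Emit:
move_arm(motion=[{"tx": -0.5,"ty": -0.35,"tz": 0.1,"wx": 0,"wy": 0,"wz": 4,"claw": 0},{"tx": -1.2,"ty": -0.85,"tz": 0.25,"wx": 0,"wy": 0,"wz": 9,"claw": 0},{"tx": -2.0,"ty": -1.4,"tz": 0.4,"wx": 0,"wy": 0,"wz": 14,"claw": 0}])

```text
t: 0.57
ee_pos: [0.3283, 0.4876, 0.2271]
eef_rot: [-180.0, -0.0, 141.8]
force: [0.8, -0.6, -0.4]
gripper_width: 0.0646
finger_force: 0.0
```

Emit:
move_arm(motion=[{"tx": -0.8,"ty": -0.3,"tz": 0.15,"wx": 0,"wy": 0,"wz": 5,"claw": 0},{"tx": -1.7,"ty": -0.65,"tz": 0.3,"wx": 0,"wy": 0,"wz": 10,"claw": 0},{"tx": -2.6,"ty": -1.0,"tz": 0.45,"wx": 0,"wy": 0,"wz": 15,"claw": 0},{"tx": -3.5,"ty": -1.35,"tz": 0.6,"wx": 0,"wy": 0,"wz": 20,"claw": 0},{"tx": -4.4,"ty": -1.7,"tz": 0.75,"wx": 0,"wy": 0,"wz": 25,"claw": 0},{"tx": -5.3,"ty": -2.05,"tz": 0.9,"wx": 0,"wy": 0,"wz": 30,"claw": 0},{"tx": -6.2,"ty": -2.4,"tz": 1.1,"wx": 0,"wy": 0,"wz": 35,"claw": 0},{"tx": -7.1,"ty": -2.75,"tz": 1.25,"wx": 0,"wy": 0,"wz": 39,"claw": 0},{"tx": -7.9,"ty": -3.05,"tz": 1.4,"wx": 0,"wy": 0,"wz": 42,"claw": 0},{"tx": -8.5,"ty": -3.3,"tz": 1.5,"wx": 0,"wy": 0,"wz": 43.7,"claw": 0},{"tx": -8.74,"ty": -3.4,"tz": 1.53,"wx": 0,"wy": 0,"wz": 43.7,"claw": 0},{"tx": -8.74,"ty": -3.4,"tz": 1.53,"wx": 0,"wy": 0,"wz": 43.7,"claw": 0},{"tx": -8.74,"ty": -3.4,"tz": 1.53,"wx": 0,"wy": 0,"wz": 43.7,"claw": 0}])

```text
t: 2.2
ee_pos: [0.5666, 0.0868, 0.1512]
eef_rot: [-180.0, -0.0, 98.3]
force: [0.6, 0.2, -0.6]
gripper_width: 0.0
finger_force: 0.0
```

Run:
```python
from h import *
from rig import ctrl
s=ctrl.state();print(s['t'],s['ee_pos'],s['eef_rot'],s['force'],s['gripper_width'],s['q'])
p,d=ctrl.grab_frame('wrist');np.savez('w0.npz',p=p,d=d,**ctrl.camera_info('wrist'))
q,_=ctrl.grab_frame('side');cv2.imwrite('pics/ws2.png',cv2.resize(np.hstack([p,q])[:,:,::-1],(800,300)))
M=Ro.from_euler('xyz',s['eef_rot'],degrees=True).as_matrix();print(M.round(3))
print('to go in tool', (M.T@(np.array([.567,.085,.053])-s['ee_pos'])/.05).round(3))
```

```text
2.2 [0.56664905 0.08679273 0.15115406] [-1.79992644e+02 -4.35035822e-02  9.83191620e+01] [ 0.58549113  0.24978715 -0.58618463] 3.978128690779176e-05 [-37.26995722  15.2194236   28.31775165 102.93434366  -8.02453757
  63.82708797   2.08019267]
[[-0.145  0.989 -0.   ]
 [ 0.989  0.145  0.001]
 [ 0.001 -0.    -1.   ]]
to go in tool [-0.038  0.002  1.963]
```

View pics/ws2.png

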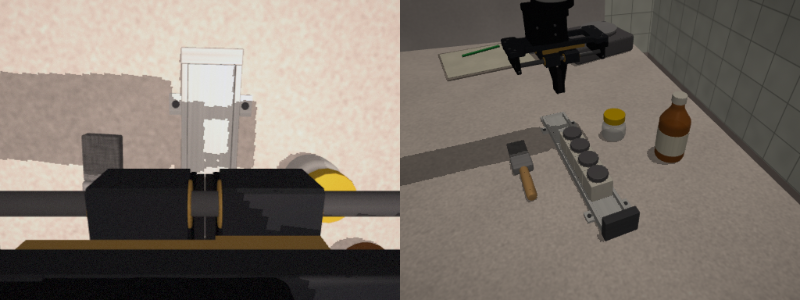

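The wrist view shows the closed fingers in line with the rail (rail centre near column 211, fingers near 205 of 400), and behind the row. Descending.

Emit:
move_arm(motion=[{"tx": 0,"ty": 0,"tz": 0.4,"wx": 0,"wy": 0,"wz": 0,"claw": 0},{"tx": 0,"ty": 0,"tz": 0.9,"wx": 0,"wy": 0,"wz": 0,"claw": 0},{"tx": 0,"ty": 0,"tz": 1.4,"wx": 0,"wy": 0,"wz": 0,"claw": 0},{"tx": 0,"ty": 0,"tz": 1.8,"wx": 0,"wy": 0,"wz": 0,"claw": 0},{"tx": 0,"ty": 0,"tz": 1.95,"wx": 0,"wy": 0,"wz": 0,"claw": 0},{"tx": 0,"ty": 0,"tz": 1.95,"wx": 0,"wy": 0,"wz": 0,"claw": 0},{"tx": 0,"ty": 0,"tz": 1.95,"wx": 0,"wy": 0,"wz": 0,"claw": 0}])

```text
t: 3.18
ee_pos: [0.5677, 0.0853, 0.0545]
eef_rot: [179.9, -0.0, 98.2]
force: [0.3, 0.8, 0.6]
gripper_width: 0.0003
finger_force: 0.0
```

Run:
```python
from h import *
from rig import ctrl
s=ctrl.state();print(s['t'],s['ee_pos'],s['eef_rot'],s['force'])
p,d=ctrl.grab_frame('top')
q,_=ctrl.grab_frame('side');cv2.imwrite('pics/ts3.png',cv2.resize(np.hstack([p[120:280,140:400],cv2.resize(q[120:320,140:340],(160,160))])[:,:,::-1],None,fx=1.9,fy=1.9))
```

```text
3.175 [0.5676554  0.08534964 0.0544905 ] [ 1.79925425e+02 -1.58444224e-02  9.82024980e+01] [0.30647822 0.77335731 0.64128967]
```

View pics/ts3.png

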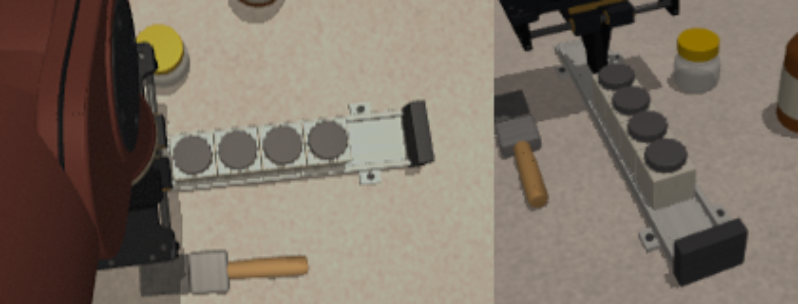

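The fingers are down behind the rear tub without touching it, and the row is intact. Pushing slowly.

Emit:
move_arm(motion=[{"tx": -0.08,"ty": 0,"tz": 0,"wx": 0,"wy": 0,"wz": 0,"claw": 0},{"tx": -0.16,"ty": 0,"tz": 0,"wx": 0,"wy": 0,"wz": 0,"claw": 0},{"tx": -0.24,"ty": 0,"tz": 0,"wx": 0,"wy": 0,"wz": 0,"claw": 0},{"tx": -0.3,"ty": 0,"tz": 0,"wx": 0,"wy": 0,"wz": 0,"claw": 0},{"tx": -0.35,"ty": 0,"tz": 0,"wx": 0,"wy": 0,"wz": 0,"claw": 0},{"tx": -0.4,"ty": 0,"tz": 0,"wx": 0,"wy": 0,"wz": 0,"claw": 0},{"tx": -0.45,"ty": 0,"tz": 0,"wx": 0,"wy": 0,"wz": 0,"claw": 0},{"tx": -0.5,"ty": 0,"tz": 0,"wx": 0,"wy": 0,"wz": 0,"claw": 0},{"tx": -0.55,"ty": 0,"tz": 0,"wx": 0,"wy": 0,"wz": 0,"claw": 0},{"tx": -0.6,"ty": 0,"tz": 0,"wx": 0,"wy": 0,"wz": 0,"claw": 0},{"tx": -0.65,"ty": 0,"tz": 0,"wx": 0,"wy": 0,"wz": 0,"claw": 0},{"tx": -0.7,"ty": 0,"tz": 0,"wx": 0,"wy": 0,"wz": 0,"claw": 0},{"tx": -0.75,"ty": 0,"tz": 0,"wx": 0,"wy": 0,"wz": 0,"claw": 0},{"tx": -0.8,"ty": 0,"tz": 0,"wx": 0,"wy": 0,"wz": 0,"claw": 0}])

```text
t: 5.03
ee_pos: [0.5728, 0.0453, 0.0536]
eef_rot: [180.0, 0.0, 98.2]
force: [-0.5, 2.9, -0.0]
gripper_width: 0.0002
finger_force: 1.6
```

Run:
```python
from h import *
from rig import ctrl
s=ctrl.state();print(s['t'],s['ee_pos'],s['eef_rot'],s['force'])
p,d=ctrl.grab_frame('top')
q,_=ctrl.grab_frame('side');cv2.imwrite('pics/ts4.png',cv2.resize(np.hstack([p[120:280,140:400],cv2.resize(q[120:320,140:340],(160,160))])[:,:,::-1],None,fx=1.9,fy=1.9))
```

```text
5.025 [0.57284554 0.04527903 0.0535586 ] [1.79999062e+02 2.92269683e-03 9.81892427e+01] [-0.45198821  2.92036363 -0.02200598]
```

View pics/ts4.png

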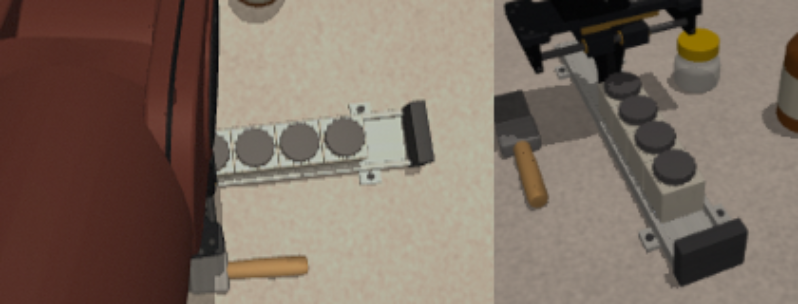

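The row has moved about 15 mm as one train with about 3 N of resistance. About 45 mm remains.

Emit:
move_arm(motion=[{"tx": -0.05,"ty": 0,"tz": 0,"wx": 0,"wy": 0,"wz": 0,"claw": 0},{"tx": -0.1,"ty": 0,"tz": 0,"wx": 0,"wy": 0,"wz": 0,"claw": 0},{"tx": -0.15,"ty": 0,"tz": 0,"wx": 0,"wy": 0,"wz": 0,"claw": 0},{"tx": -0.2,"ty": 0,"tz": 0,"wx": 0,"wy": 0,"wz": 0,"claw": 0},{"tx": -0.25,"ty": 0,"tz": 0,"wx": 0,"wy": 0,"wz": 0,"claw": 0},{"tx": -0.3,"ty": 0,"tz": 0,"wx": 0,"wy": 0,"wz": 0,"claw": 0},{"tx": -0.35,"ty": 0,"tz": 0,"wx": 0,"wy": 0,"wz": 0,"claw": 0},{"tx": -0.4,"ty": 0,"tz": 0,"wx": 0,"wy": 0,"wz": 0,"claw": 0},{"tx": -0.45,"ty": 0,"tz": 0,"wx": 0,"wy": 0,"wz": 0,"claw": 0},{"tx": -0.5,"ty": 0,"tz": 0,"wx": 0,"wy": 0,"wz": 0,"claw": 0},{"tx": -0.55,"ty": 0,"tz": 0,"wx": 0,"wy": 0,"wz": 0,"claw": 0},{"tx": -0.6,"ty": 0,"tz": 0,"wx": 0,"wy": 0,"wz": 0,"claw": 0},{"tx": -0.65,"ty": 0,"tz": 0,"wx": 0,"wy": 0,"wz": 0,"claw": 0},{"tx": -0.7,"ty": 0,"tz": 0,"wx": 0,"wy": 0,"wz": 0,"claw": 0},{"tx": -0.74,"ty": 0,"tz": 0,"wx": 0,"wy": 0,"wz": 0,"claw": 0},{"tx": -0.78,"ty": 0,"tz": 0,"wx": 0,"wy": 0,"wz": 0,"claw": 0}])

```text
t: 7.12
ee_pos: [0.5783, 0.007, 0.0536]
eef_rot: [-180.0, -0.0, 98.2]
force: [-1.0, 4.8, 0.6]
gripper_width: -0.0
finger_force: 2.2
```

Run:
```python
from h import *
from rig import ctrl
s=ctrl.state();print(s['t'],s['ee_pos'],s['eef_rot'],s['force'])
p,d=ctrl.grab_frame('top')
q,_=ctrl.grab_frame('side');cv2.imwrite('pics/ts5.png',cv2.resize(np.hstack([p[120:280,240:400],cv2.resize(q[180:320,200:340],(160,160))])[:,:,::-1],None,fx=2.5,fy=2.5))
```

```text
7.125 [0.57825446 0.00696635 0.05355446] [-1.79984218e+02 -1.54072818e-02  9.81993382e+01] [-0.9674353   4.79774816  0.57578291]
```

View pics/ts5.png

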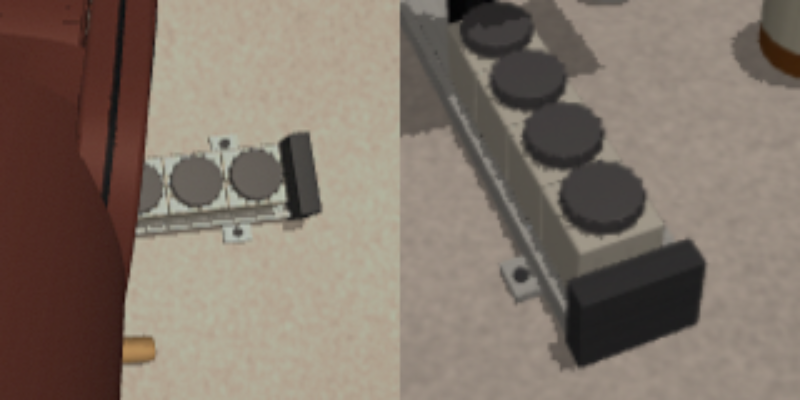

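The front tub is a few mm from the stop. I'll creep from here.

Emit:
move_arm(motion=[{"tx": -0.02,"ty": 0,"tz": 0,"wx": 0,"wy": 0,"wz": 0,"claw": 0},{"tx": -0.04,"ty": 0,"tz": 0,"wx": 0,"wy": 0,"wz": 0,"claw": 0},{"tx": -0.06,"ty": 0,"tz": 0,"wx": 0,"wy": 0,"wz": 0,"claw": 0},{"tx": -0.08,"ty": 0,"tz": 0,"wx": 0,"wy": 0,"wz": 0,"claw": 0},{"tx": -0.08,"ty": 0,"tz": 0,"wx": 0,"wy": 0,"wz": 0,"claw": 0}])

```text
t: 7.85
ee_pos: [0.5787, 0.0032, 0.0535]
eef_rot: [-180.0, -0.0, 98.2]
force: [-2.4, 4.1, 1.9]
gripper_width: 0.0004
finger_force: 2.3
```

Emit:
move_arm(motion=[{"tx": -0.02,"ty": 0,"tz": 0,"wx": 0,"wy": 0,"wz": 0,"claw": 0},{"tx": -0.04,"ty": 0,"tz": 0,"wx": 0,"wy": 0,"wz": 0,"claw": 0},{"tx": -0.06,"ty": 0,"tz": 0,"wx": 0,"wy": 0,"wz": 0,"claw": 0},{"tx": -0.06,"ty": 0,"tz": 0,"wx": 0,"wy": 0,"wz": 0,"claw": 0}])

```text
t: 8.35
ee_pos: [0.5791, 0.0003, 0.0535]
eef_rot: [-180.0, -0.0, 98.2]
force: [-3.4, 4.6, 1.9]
gripper_width: 0.0004
finger_force: 2.5
```

Emit:
move_arm(motion=[{"tx": -0.02,"ty": 0,"tz": 0,"wx": 0,"wy": 0,"wz": 0,"claw": 0},{"tx": -0.04,"ty": 0,"tz": 0,"wx": 0,"wy": 0,"wz": 0,"claw": 0},{"tx": -0.06,"ty": 0,"tz": 0,"wx": 0,"wy": 0,"wz": 0,"claw": 0},{"tx": -0.06,"ty": 0,"tz": 0,"wx": 0,"wy": 0,"wz": 0,"claw": 0}])

```text
t: 8.85
ee_pos: [0.5793, -0.0021, 0.0535]
eef_rot: [-179.9, -0.1, 98.2]
force: [-3.5, 6.2, 2.7]
gripper_width: 0.0004
finger_force: 3.3
```

Emit:
move_arm(motion=[{"tx": -0.02,"ty": 0,"tz": 0,"wx": 0,"wy": 0,"wz": 0,"claw": 0},{"tx": -0.04,"ty": 0,"tz": 0,"wx": 0,"wy": 0,"wz": 0,"claw": 0},{"tx": -0.04,"ty": 0,"tz": 0,"wx": 0,"wy": 0,"wz": 0,"claw": 0}])

```text
t: 9.22
ee_pos: [0.5794, -0.0022, 0.0535]
eef_rot: [-179.9, -0.2, 98.3]
force: [-5.5, 12.0, 4.9]
gripper_width: 0.0007
finger_force: 6.0
```

Run:
```python
from h import *
from rig import ctrl
s=ctrl.state();print(s['t'],s['ee_pos'],s['eef_rot'],s['force'])
p,d=ctrl.grab_frame('top')
q,_=ctrl.grab_frame('side');cv2.imwrite('pics/ts6.png',cv2.resize(np.hstack([p[160:240,290:370],cv2.resize(q[200:320,220:340],(80,80),interpolation=2)])[:,:,::-1],None,fx=5,fy=5))
```

```text
9.225 [ 0.57936451 -0.00221849  0.05351543] [-179.92249035   -0.18582091   98.30150799] [-5.45510686 11.96044349  4.93029618]
```

View pics/ts6.png

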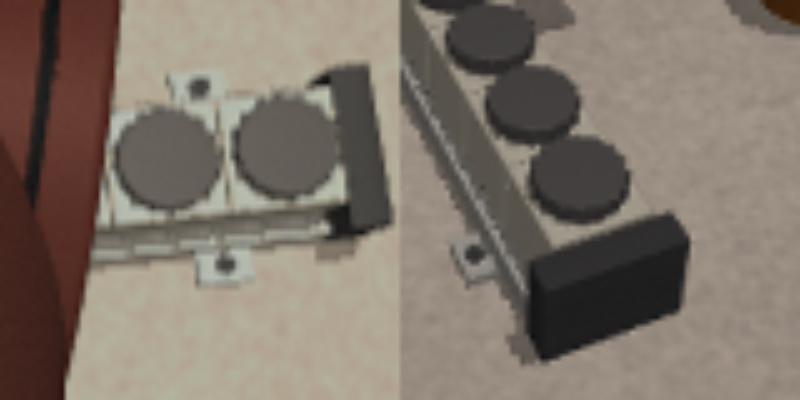

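The force has risen to about 13 N with no further motion, and the front tub's face is flush with the stop. The row is seated, so I'll back off along the rail and then raise.

Emit:
move_arm(motion=[{"tx": 0.04,"ty": 0,"tz": 0,"wx": 0,"wy": 0,"wz": 0,"claw": 0},{"tx": 0.1,"ty": 0,"tz": 0,"wx": 0,"wy": 0,"wz": 0,"claw": 0},{"tx": 0.3,"ty": 0,"tz": 0,"wx": 0,"wy": 0,"wz": 0,"claw": 0},{"tx": 0.6,"ty": 0,"tz": 0,"wx": 0,"wy": 0,"wz": 0,"claw": 0},{"tx": 1.0,"ty": 0,"tz": 0,"wx": 0,"wy": 0,"wz": 0,"claw": 0},{"tx": 1.2,"ty": 0,"tz": -0.4,"wx": 0,"wy": 0,"wz": 0,"claw": 0},{"tx": 1.4,"ty": 0,"tz": -1.0,"wx": 0,"wy": 0,"wz": 0,"claw": 0},{"tx": 2.0,"ty": 0,"tz": -1.8,"wx": 0,"wy": 0,"wz": 0,"claw": 0},{"tx": 2.8,"ty": 0,"tz": -2.4,"wx": 0,"wy": 0,"wz": 0,"claw": 0},{"tx": 3.6,"ty": 0,"tz": -2.8,"wx": 0,"wy": 0,"wz": 0,"claw": 0},{"tx": 4.4,"ty": 0,"tz": -3.0,"wx": 0,"wy": 0,"wz": 0,"claw": 0},{"tx": 5.0,"ty": 0,"tz": -3.0,"wx": 0,"wy": 0,"wz": 0,"claw": 0},{"tx": 5.0,"ty": 0,"tz": -3.0,"wx": 0,"wy": 0,"wz": 0,"claw": 0}])

```text
t: 10.95
ee_pos: [0.5437, 0.2456, 0.2049]
eef_rot: [179.9, -0.1, 98.4]
force: [-0.1, 0.0, -0.3]
gripper_width: 0.0009
finger_force: 0.0
```

Run:
```python
from h import *
from rig import ctrl
s=ctrl.state();print(s['t'],s['ee_pos'],s['force'])
p,d=ctrl.grab_frame('top')
q,_=ctrl.grab_frame('side');cv2.imwrite('pics/ts7.png',cv2.resize(np.hstack([p[120:280,140:400],cv2.resize(q[120:320,140:340],(160,160))])[:,:,::-1],None,fx=1.9,fy=1.9))
```

```text
10.95 [0.54370459 0.24557974 0.20491667] [-0.1395014   0.01572101 -0.2801891 ]
```

View pics/ts7.png

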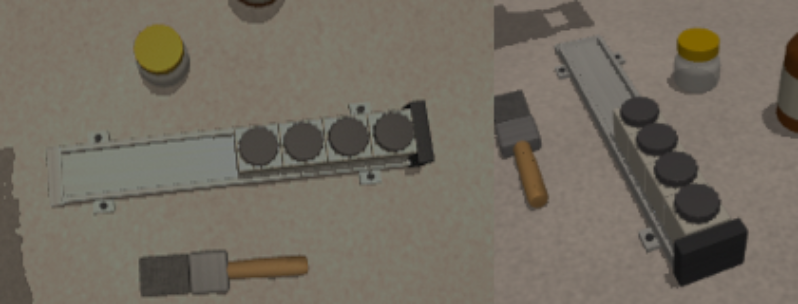

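All four tubs are tight against the stop, the bystanders haven't moved and the hand is clear.

```bash
python3 -c "
from rig import ctrl
print(ctrl.sign_off())"
```

```text
the job is handed in; nothing more can be done
None
```

I pushed the row of four tubs along the rail as one train until it stood tight against the end stop, backed the hand clear without touching the bottle, jar or brush, and handed the job in; sign-off returned no verdict.

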